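# Set the sorting lamp to its mark and lock the cam lever

## Robot

A 6-joint arm with a two-finger parallel gripper is mounted at the origin on the work surface. World frame = base frame: x ahead of the robot, y to its left, z up, the work surface at z = 0. Lengths are in mm, angles in rad, forces in N, time in s.
With the tool pointing down it reaches from about 250 to 725 mm from the base axis. Payload 9.7 kg.
Tool frame: the origin (TCP) lies between the finger pads; the fingertips stand 17 mm ahead of it and the grasp point (between the pads) lies 2 mm behind it; z points along the fingers, y is the line along which they close (so a half turn about z gives the same grasp; the last joint's range is limited). The gripper opens to 85 mm and grips with 20 to 120 N. Pads are 22 mm wide; open, the fingers measure 114 mm over their backs; the gripper's body (76 mm by 85 mm) begins 54 mm behind the grasp point. The pads swing forward as they close: fully open they stand 13 mm farther back than shut.
Start: joints at [1.158, 0.087, 0.176, 1.66, 0, 1.571], TCP at [220.644, 503.799, 248.284] pointing down, gripper open.
Joint ranges: [-3.13, 3.13], [-0.85, 1.81], [-1.15, 1.24], [-2.2, 2.28], [-1.44, 1.52], [-3.14, 3.14]. Speed limits (rad/s): [2.22, 2.22, 2.57, 3.14, 3.14, 3.14].

## Interface

Orientations are given as a unit quaternion [x, y, z, w].
In Python, from rig import bot gives the robot as it stands.
- The arm moves only by the tool jog_arm, never from a script. Its argument "rows" is one flat list of numbers, 7 for each row, row after row: the shift along the tool's x, y, z in units of 500 mm (1.0 is 500 mm), then the turn, a rotation vector about the tool's x, y, z in units of 90 degrees (1.0 is 90 degrees), then the opening, from -1 (shut) to 1 (fully open), so that 0 is half open. In form: [dx, dy, dz, ax, ay, az, grip, dx, dy, dz, ax, ay, az, grip, ...]. A call has 1 to 20 rows; each row shifts and turns the commanded pose from where the row before left it, along the tool's axes as they then stand; what a row does not reach is not made up. A row lasts 1/10 s, in which the tool goes at most 50 mm and 8.59 degrees, less where a joint would pass 70% of its speed; a pose out of reach is approached as far as the arm can. A call with a number of a shift or a turn outside -1 to 1 is refused whole. A call with a gripper value outside its range is refused whole. The fingers move at their own pace and stop on an object; the grip force is fixed at half the most. Time passes only in rows, so rows that do not move let the fingers close. It gives the time, the measured TCP pose, the force, the opening and the grip force at its end, in the units of the state.
- bot.read_state(): the state, without advancing time (a new reading comes with each control period).
- bot.camera(name): name is "scene" or "top"; returns a dict with "pixels" (480x640x3 uint8, red, green, blue), "z_map" (480x640 float32, mm along the optical axis (not along the pixel's ray), 0 where there is no reading), "mtx" (3x3 intrinsics, pixels), "extrinsics" (4x4, takes a point from camera to world coordinates). Camera axes: x right, y up, looking along -z (the intrinsics and any distortion apply to the point x, -y, -z); pixel columns grow to the right and rows downward; lengths in mm; the calibration is good to about 2 mm. A picture is of the moment at which its call begins.
- bot.job_done(): hands the job in; it is judged then, once.
The state is a dict: "time": time; "qpos": joint angles; "joint_velocities": joint speeds; "effort": joint torques, N m; "eef_pos": TCP position; "orientation": TCP orientation; "wrist_force": force on the tool from outside, world axes, zero at the start; "torque": the same for the moment, N m; "finger_gap": finger opening in mm; "gripper_force": force on a finger pad.
Only numpy, scipy, OpenCV 4.12 (cv2) and the standard library are available. Lean on these libraries where they do the work, as an engineer would, in place of code of your own. Each camera call takes 0.05 s, during which the arm holds its last target. There are 200 camera calls.

## Task

The arm of the sorting lamp has slid out: push it back in until the rear edge of the red band is at the clamp's mouth and, without letting it slip from there, fold the blue cam lever fully shut alongside the arm. Finish while still holding: arm and shut lever squeezed together between the fingers. Leave the jars, tweezers, loupe, scoop and mug where they are.

Things in the scene. Friction and masses are not known exactly. Their poses are not given: they have to be found in the camera images.
- mouth (a point): Mouth of the lamp's black clamp, on the axis of its sliding arm, about 235 mm above the desk; clamp and stand are fixed. Its x axis runs out along the arm, sloping down 25 degrees; y is level, towards the side with the cam lever; z is square to both, upward. 'Here' below means this frame. The clamp fills x -36..0, y -14..15, z -15..15 mm, its lever lugs x -28..0, up to y 33.
- lamp_arm: Sliding arm, aluminium tube 16 x 16 mm along x, with the LED bar head on its lower end, 0.4 to 0.55 kg. Starts fully out, its origin at the mouth; can go in by 78 mm. Axes as the mouth's. With the lever open and nothing holding it, it slides out by its own weight (about 2 N along the slope). Between the tab and the head 55 mm of tube is bare, free for fingers at both sides.
- tab (a point): Centre of the front face (it faces the lamp head) of the black thumb tab, a flag 8 mm thick fixed to the arm on the side away from the lever: y -8..-42, z -8..8 mm from the arm's axis; this point is at y -25 and 75 mm out along x from the origin of lamp_arm. Pushing on this face towards the clamp slides the arm in.
- lamp_head (a point): Centre of the lamp head, an LED bar across the arm, 44 (x) x 228 (y) x 20 mm, 152 mm out along x from the origin of lamp_arm and 26 mm below the arm's axis; its bracket, 26 x 30 mm, reaches 13 mm above the axis.
- mark (a point): Rear edge (towards the clamp) of the red band, 4 mm wide, taped round the arm between clamp and tab; the point lies on the arm's axis and rides with the arm. It differs each time: 45 to 63 mm out from the origin of lamp_arm. The arm is at its mark when this point is at the mouth (x = 0 here).
- lever_pivot (a point): Pivot of the cam lever, on the fixed clamp at x -14, y 24, z 0 mm here; the lever turns about z, its hub is 17 mm across.
- lever (a joint): Angle of the blue cam lever, rad: 0 fully shut along the arm, growing as it swings out towards +y; starts at 0.5 to 0.6 and stays where it is left. Below about 0.45 the cam begins to press on the arm: shutting it takes up to about 4 N at the blade; it goes over centre near 0.06 and then stays shut, clamping the arm against a pull of about 5 N.
- lever_blade: Blade of the lever. Origin at the pivot, x along the blade, z as the mouth's. It spans x 11..73, z -9..9 and y -14.5..-7.5 mm (the last 14 mm: y -14.5..-5.5). Shut, it lies 1.5 mm off the arm's side, its outer face at y 16.5 (end: 18.5) mm here, so arm and shut lever together are 25 to 27 mm across.
- lever_tip (a point): End of the lever blade at mid height, 73 mm along it from the pivot.
- jar_a: Bystander: small clear gem jar with a white lid, 45 across, 36 high, on the desk beneath the lamp's arm; origin at the middle of its underside. Leave alone.
- jar_b: Bystander: another such jar; leave alone.
- jar_c: Bystander: another such jar; leave alone.
- tweezers: Bystander: steel tweezers, 150 long, 6 high, lying near the lamp; origin at the middle; leave alone.
- loupe: Bystander: folding loupe, 70 long, 14 high, lying by the lamp's stand; leave alone.
- scoop: Bystander: aluminium stone scoop, 135 long, 16 high; leave alone.
- mug: Bystander: blue mug, 90 high, 80 across; leave alone.

How it is judged (in metres and radians):
On the way, in this order (a step that is already met when the one before it is completed fails the run):
1. the arm is held at its mark by the fingers, the lever still open (x of mark in the frame of mouth between -0.005 and 0.005 m and contact force between the fingers and lamp_arm above 0.5 N and value of joint lever above 0.25 rad), for 0.3 s.
2. the lever is shut with the arm held at its mark (x of mark in the frame of mouth between -0.005 and 0.005 m and contact force between the fingers and lamp_arm above 0.5 N and value of joint lever below 0.06 rad), for 0.2 s.
At the end, for the whole second after the job is handed in: The red band's rear edge is within 5 mm of the clamp's mouth, the lever is shut (below 0.06 rad), the arm is at rest, and the fingers press on both the arm and the lever with more than 3 N each (x of mark in the frame of mouth between -0.005 and 0.005 m and value of joint lever below 0.06 rad and contact force between the fingers and lamp_arm above 3 N and contact force between the fingers and lever_blade above 3 N and linear speed of lamp_arm below 0.01 m/s); the arm keeps its last pose, push and grip.
It fails at once if the lever is closed while the arm is more than 8 mm off its mark (value of joint lever below 0.22 rad and (x of mark in the frame of mouth above 0.008 m or x of mark in the frame of mouth below -0.008 m)).
It fails at once if a bystander is moved by more than 20 mm (distance of any of jar_a, jar_b, jar_c, tweezers, loupe, scoop, mug from where it was at the start of the episode above 0.02 m).
It also fails if it takes over 40 s, if anything falls off the work surface, if the arm or the gripper's body presses on something with over 40 N, if the wrist force passes 120 N, or if a joint passes its speed limit or range.

## Working session

There is one attempt and no reset: what is moved stays moved. The work goes in short steps, Python scripts to look and compute and a tool call to move; the robot and the scene stay as the last step left them, time stands still between calls to the robot, and variables do not carry over. Pictures are saved under pics/ and viewed, at most 10 in all, crops included, and the job is handed in when it is done.

Besides the shell and the picture viewer there is one more tool, called after "Request:" as name(argument=value, ...) on one line, values as JSON. jog_arm: Moves the arm, as the interface text tells. Shifts and turns lie within -1 to 1; 1 stands for 500 mm of shift or 90 degrees of turn. Its arguments: {"type":"object","properties":{"rows":{"type":"array"}},"required":["rows"]}

```bash
ls; mkdir -p pics; python3 - <<'E'
from rig import bot
import cv2,numpy as np
s=bot.read_state();print(s)
for n in("scene","top"):
    c=bot.camera(n);cv2.imwrite(f"pics/{n}0.png",c["pixels"][:,:,::-1]);np.savez(f"{n}0.npz",**c);print(n,c["mtx"],c["extrinsics"])
E
```

```text
pics
{'time': 0.0, 'qpos': array([1.15799851e+00, 8.74696369e-02, 1.75144689e-01, 1.65979554e+00,
       2.04730250e-05, 1.57081096e+00]), 'joint_velocities': array([ 1.08151361e-03,  1.34618773e-03,  3.73072486e-05, -1.04604756e-03,
       -3.41128102e-04, -3.04479689e-04]), 'effort': array([ 5.30113412e-04, -5.20384347e+01,  4.64808261e+01,  1.61748257e-02,
        4.29493309e-05,  1.40380183e-05]), 'eef_pos': array([220.5600666 , 503.6196235 , 247.58321161]), 'orientation': array([ 2.04943701e-01,  9.78773539e-01, -6.45930543e-04, -1.45698882e-04]), 'wrist_force': array([-1.01227759, -0.194771  , -0.56423727]), 'torque': array([-0.04053357, -0.01350269,  0.0052404 ]), 'gripper_force': 0.0, 'finger_gap': 85.4895116117943}
scene [[492.36057065   0.         320.03611539]
 [  0.         492.36057065 241.39373618]
 [  0.           0.           1.        ]] [[ 8.32777451e-01 -3.52247986e-01  4.27086729e-01  9.86277497e+02]
 [ 5.53532197e-01  5.17046251e-01 -6.52889946e-01 -7.55335188e+02]
 [ 9.15557646e-03  7.80118280e-01  6.25565060e-01  7.90462855e+02]
 [ 0.00000000e+00  0.00000000e+00  0.00000000e+00  1.00000000e+00]]
top [[560.94472257   0.         324.50134518]
 [  0.         560.94472257 236.86108976]
 [  0.           0.           1.        ]] [[ 6.83006222e-03  9.80762796e-01 -1.95083796e-01  2.90054685e+02]
 [-9.99892437e-01  4.16607534e-03 -1.40626537e-02 -1.31527542e+02]
 [-1.29793938e-02  1.95158861e-01  9.80685757e-01  1.60783552e+03]
 [ 0.00000000e+00  0.00000000e+00  0.00000000e+00  1.00000000e+00]]
```

View pics/scene0.png

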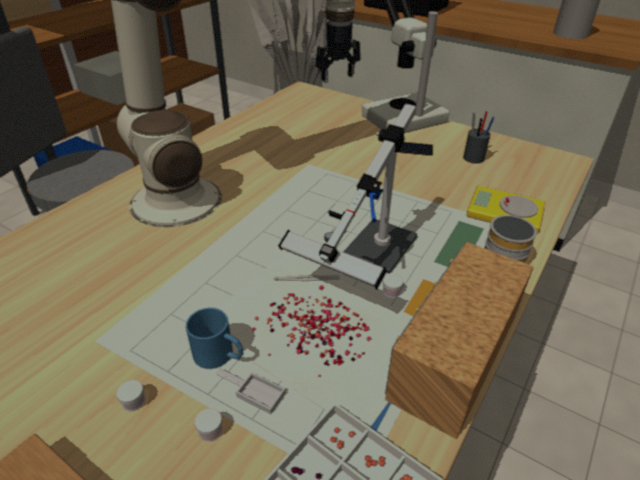

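View pics/top0.png

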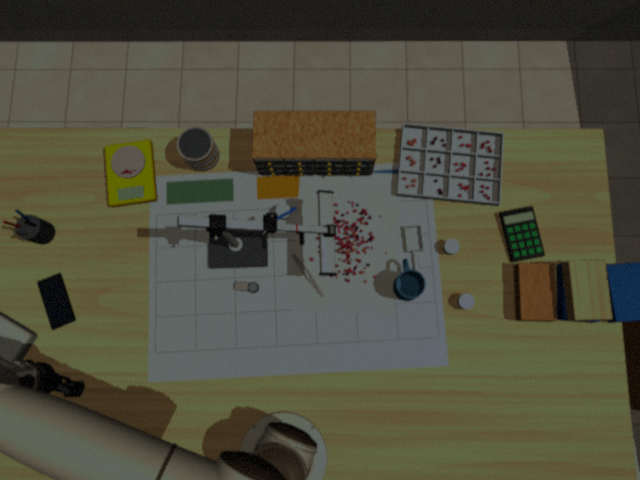

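The lamp's arm runs along about world -y (top: clamp near (270,222), head (326,232)). The blue lever is on the far side at (288,212) and the tab faces the robot. I'll enlarge both views.

```bash
python3 - <<'E'
import cv2,numpy as np
a=cv2.imread("pics/scene0.png")[160:290,270:420];b=cv2.imread("pics/top0.png")[180:285,250:350]
cv2.imwrite("pics/c1.png",cv2.convertScaleAbs(cv2.resize(a,None,fx=4.6,fy=4.6,interpolation=cv2.INTER_CUBIC),alpha=1.6))
cv2.imwrite("pics/c2.png",cv2.convertScaleAbs(cv2.resize(b,None,fx=5.5,fy=5.5,interpolation=cv2.INTER_CUBIC),alpha=1.6))
E
```

```text
(no output)
```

View pics/c1.png

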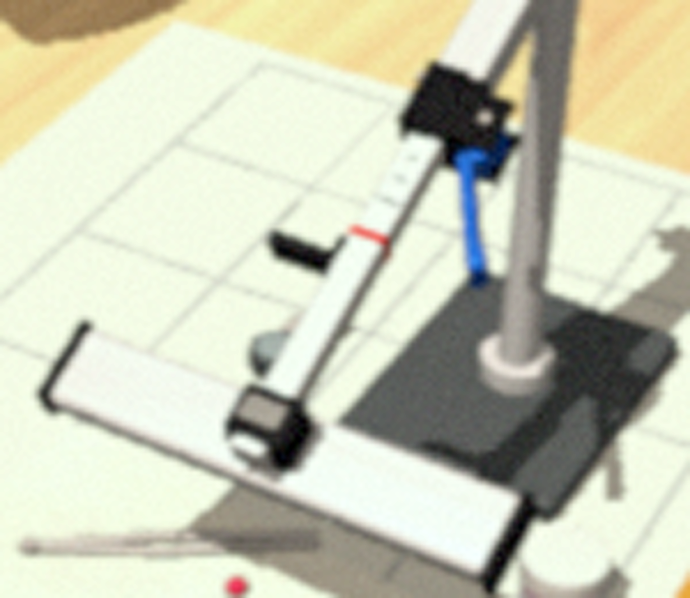

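View pics/c2.png

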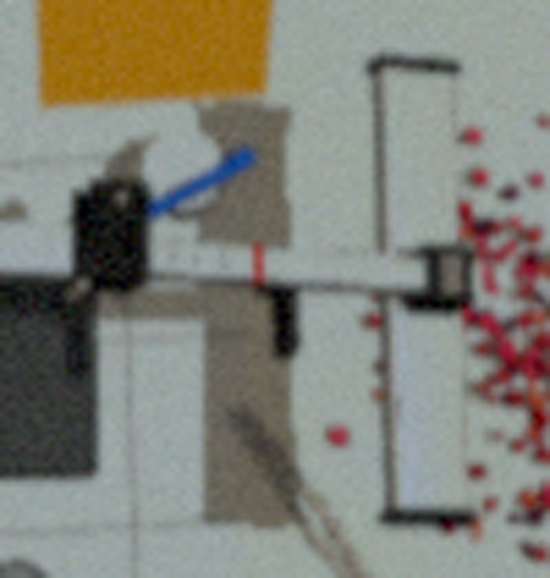

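```bash
cat > fit.py <<'E'
import numpy as np
from scipy.optimize import least_squares
from scipy.spatial.transform import Rotation as R
C={n:np.load(n+"0.npz") for n in("scene","top")}
def proj(n,P):
    E=C[n]["extrinsics"];K=C[n]["mtx"];p=E[:3,:3].T@(P-E[:3,3]);return np.array([K[0,2]+K[0,0]*p[0]/-p[2],K[1,2]+K[1,1]*-p[1]/-p[2]])
def frame(yaw,pitch=25):
    x=np.array([np.cos(yaw)*np.cos(np.radians(pitch)),np.sin(yaw)*np.cos(np.radians(pitch)),-np.sin(np.radians(pitch))])
    y=np.cross([0,0,1],x);y/=np.linalg.norm(y);return np.column_stack([x,y,np.cross(x,y)])
crop=lambda n,u,v:np.array([270+(u+.5)/4.6-.5,160+(v+.5)/4.6-.5]) if n=="scene" else np.array([250+(u+.5)/5.5-.5,180+(v+.5)/5.5-.5])
def lev(q,x,y,z): return (-14+x*np.cos(q)-y*np.sin(q),24+x*np.sin(q)+y*np.cos(q),z)
F=[("scene",85,325,(130,-114,-16)),("scene",535,500,(130,114,-16)),("top",380,62,(130,114,-16)),("top",460,65,(174,114,-16)),
("top",385,517,(130,-114,-16)),("top",475,515,(174,-114,-16)),("top",428,248,(139,15,13)),("top",470,248,(165,15,13)),("top",430,305,(139,-15,13)),("top",470,308,(165,-15,13)),
("scene",235,390,(139,-15,13)),("scene",305,405,(139,15,13)),
("top",297,355,(75,-42,8)),("top",275,355,(67,-42,8)),("top",146,215,(0,15,15)),
("top",259,245,lambda m,q:(m+2,8,8)),("top",259,285,lambda m,q:(m+2,-8,8)),("scene",351,231,lambda m,q:(m+2,-8,8)),("scene",388,241,lambda m,q:(m+2,8,8)),
("top",252,157,lambda m,q:lev(q,73,-10,9)),("scene",479,283,lambda m,q:lev(q,73,-10,0))]
def res(p,full=False):
    Rm=frame(p[3]);o=[]
    for n,u,v,f in F:
        f=f(p[4],p[5]) if callable(f) else f
        o.append(proj(n,p[:3]+Rm@np.array(f,float))-crop(n,u,v))
    return np.array(o) if full else np.ravel(o)
if __name__=="__main__":
    s=least_squares(res,[320,-50,235,-1.57,54,.55],loss="soft_l1",x_scale=[10,10,10,.05,5,.1]);print(s.x)
    print(np.round(res(s.x,True),1).tolist());J=s.jac;print(np.sqrt(np.diag(np.linalg.inv(J.T@J))))
E
python3 fit.py
```

```text
[ 5.88625897e+02  1.35539521e+01  2.29436749e+02 -1.53986163e+00
  5.22933121e+01  5.25058627e-01]
[[0.3, -1.0], [0.2, -0.3], [-0.1, -0.9], [0.2, 0.1], [0.9, 1.0], [-0.2, 1.9], [-0.4, -0.7], [1.0, 0.0], [-0.5, 0.3], [1.3, 0.3], [2.8, -2.5], [0.7, -0.6], [0.3, 0.4], [1.4, 0.3], [0.6, 1.4], [-0.7, 0.7], [-0.6, -0.4], [1.0, 0.7], [-0.1, 1.0], [0.5, -0.1], [0.0, 0.9]]
[1.14469969 0.85298218 1.4860683  0.00905831 1.89361416 0.02404231]
```

```bash
python3 - <<'E'
from rig import bot
import cv2,numpy as np
out=[]
for n,(r0,r1,c0,c1) in {"scene":(172,262,310,385),"top":(205,255,260,345)}.items():
    cs=[bot.camera(n) for _ in range(8)]
    p=np.mean([c["pixels"].astype(float) for c in cs],0);z=np.median([c["z_map"] for c in cs],0)
    np.savez(n+"avg.npz",pixels=p,z=z,mtx=cs[0]["mtx"],extrinsics=cs[0]["extrinsics"])
    red=np.clip(p[:,:,0]-1.0*np.maximum(p[:,:,1],p[:,:,2])-15,0,None)
    m=np.zeros(red.shape);
    if n=="scene": m[205:218,343:358]=1
    else: m[222:236,292:302]=1
    w=red*m;v,u=np.mgrid[:480,:640];U,V=(w*u).sum()/w.sum(),(w*v).sum()/w.sum();print(n,U,V,w.sum())
    zz=z[int(round(V)),int(round(U))];K=cs[0]["mtx"];E=cs[0]["extrinsics"]
    q=np.array([(U-K[0,2])/K[0,0]*zz,-(V-K[1,2])/K[1,1]*zz,-zz]);print("pt",E[:3,:3]@q+E[:3,3])
    cr=np.clip(p[r0:r1,c0:c1]*1.6,0,255).astype(np.uint8)[:,:,::-1]
    f=6.4 if n=="scene" else 8
    cv2.imwrite(f"pics/avg_{n}.png",cv2.resize(cr,None,fx=f,fy=f,interpolation=cv2.INTER_CUBIC))
a=cv2.imread("pics/avg_scene.png");b=cv2.imread("pics/avg_top.png")
# depth along tube in the top view
z=np.load("topavg.npz");K=z["mtx"];E=z["extrinsics"]
for c in range(270,334,4):
    r=228; 
    for r in(227,229):
        zz=z["z"][r,c];q=np.array([(c-K[0,2])/K[0,0]*zz,-(r-K[1,2])/K[1,1]*zz,-zz]);print(c,r,np.round(E[:3,:3]@q+E[:3,3],1))
cv2.imwrite("pics/m1.png",np.vstack([a[:, :480] if 0 else cv2.copyMakeBorder(a,0,0,0,max(0,b.shape[1]-a.shape[1]),cv2.BORDER_CONSTANT)])[:600])
E
```

```text
scene 350.1093415007657 210.7009188361409 816.25
pt [592.14923638 -43.71854286 219.95224668]
top 296.52918149466194 227.6405693950178 351.25
pt [589.10206249 -40.77436628 222.49727146]
270 227 [582.9  22.5 257.3]
270 229 [577.6  22.2 258.6]
274 227 [584.2  13.2 251.7]
274 229 [579.2  13.1 251.6]
278 227 [586.5   4.3 241.3]
278 229 [581.3   4.1 241.7]
282 227 [587.8  -5.2 235.5]
282 229 [582.8  -5.2 234.8]
286 227 [588.8 -14.8 231. ]
286 229 [583.3 -15.1 232.7]
290 227 [589.7 -24.6 227. ]
290 229 [584.1 -24.8 229. ]
294 227 [590.7 -34.4 222.8]
294 229 [585.2 -34.6 224.1]
298 227 [591.9 -44.1 217.1]
298 229 [586.6 -44.3 218. ]
302 227 [592.6 -54.1 214.2]
302 229 [587.2 -54.3 215.2]
306 227 [594. -64. 208.]
306 229 [588.6 -64.1 208.6]
310 227 [594.7 -74.1 205.1]
310 229 [589.5 -74.2 205. ]
314 227 [596.2 -84.1 198.1]
314 229 [590.3 -84.3 201.2]
318 227 [596.8 -94.3 195.5]
318 229 [592.4 -94.3 191.7]
322 227 [ 598.5 -104.5  188.1]
322 229 [ 592.7 -104.6  190.6]
326 227 [ 599.1 -114.8  185.6]
326 229 [ 593.9 -114.9  185. ]
330 227 [ 599.  -125.2  186. ]
330 229 [ 593.8 -125.2  185.6]
```

View pics/avg_top.png

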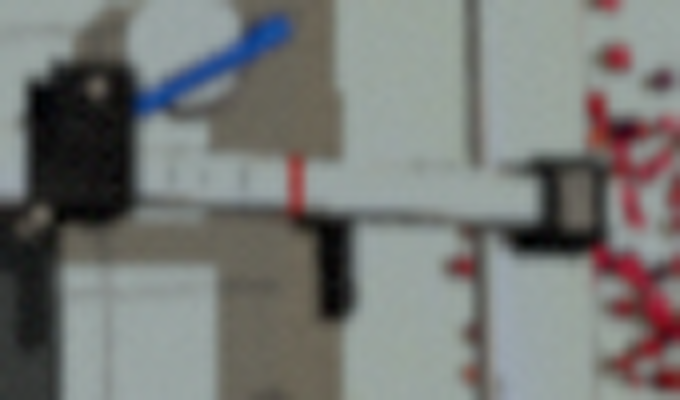

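View pics/avg_scene.png

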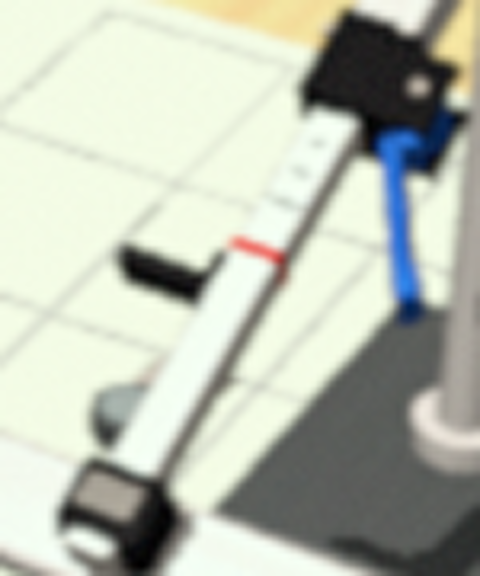

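```bash
cat > fit2.py <<'E'
from fit import *
cs=lambda u,v:np.array([310+(u+.5)/6.4-.5,172+(v+.5)/6.4-.5]); ct=lambda u,v:np.array([260+(u+.5)/8-.5,205+(v+.5)/8-.5])
S,T="scene","top"
G=[(T,ct(134,140),(0,0,15),"u"),(T,ct(134,110),(0,15,15),"u"),(T,ct(297,185),lambda m,q:(m+2,0,8),""),(T,ct(351,312),(75,-42,8),""),(T,ct(321,312),(67,-42,8),""),
(T,ct(473,60),(130,50,-16),"u"),(T,ct(484,330),(130,-60,-16),"u"),(T,ct(600,165),(165,15,13),"u"),(T,ct(290,27),lambda m,q:lev(q,73,-10,9),""),
(T,crop(T,380,62),(130,114,-16),""),(T,crop(T,460,65),(174,114,-16),""),(T,crop(T,385,517),(130,-114,-16),""),(T,crop(T,475,515),(174,-114,-16),""),
(S,cs(308,100),(0,-8,8),""),(S,cs(361,122),(0,8,8),""),(S,cs(233,242),lambda m,q:(m+2,-8,8),""),(S,cs(284,257),lambda m,q:(m+2,8,8),""),
(S,cs(88,462),(139,-15,13),""),(S,cs(166,490),(139,15,13),""),(S,cs(408,316),lambda m,q:lev(q,73,-10,0),""),
(S,crop(S,85,325),(130,-114,-16),""),(S,crop(S,535,500),(130,114,-16),""),(S,cs(121,262),(75,-42,0),"")]
def res2(p,full=False):
    Rm=frame(p[3]);o=[]
    for n,px,f,k in G:
        f=f(p[4],p[5]) if callable(f) else f
        d=proj(n,p[:3]+Rm@np.array(f,float))-px+(p[6:8] if n==S else p[8:10])
        if k=="u":d[1]=0
        o.append(d)
    # tube-top height at y=-43.7 from both depth maps, centre of tube in x (top view)
    t=p[:3]+Rm@[63,0,8]; o.append([(t[2]+(t[1]+43.7)*-.4663*-1*-1-219.3)/2,0])
    o+= [p[6:8]*.5,p[8:10]*.5]
    return np.array(o) if full else np.ravel(o)
s=least_squares(res2,[589,14,235,-1.54,54,.55,0,0,0,0],loss="soft_l1",x_scale=[10,10,10,.05,5,.1,1,1,1,1]);P=s.x
if __name__=="__main__":
    print(np.round(P,3));r=res2(P,True)
    for g,d in zip(G,r): print(g[0],np.round(g[1],1),g[2] if not callable(g[2]) else "m/l",np.round(d,2))
    print(np.sqrt(np.diag(np.linalg.inv(s.jac.T@s.jac))))
E
python3 fit2.py
```

```text
[ 5.90641e+02  9.23800e+00  2.34887e+02 -1.53900e+00  5.23180e+01
  5.11000e-01 -2.24000e-01  1.00000e-03 -1.89700e+00  5.93000e-01]
top [276.3 222.1] (0, 0, 15) [0.12 0.  ]
top [276.3 218.3] (0, 15, 15) [0.06 0.  ]
top [296.7 227.7] m/l [-0.94 -0.42]
top [303.4 243.6] (75, -42, 8) [0.17 0.42]
top [299.7 243.6] (67, -42, 8) [0.99 0.25]
top [318.7 212.1] (130, 50, -16) [0.05 0.  ]
top [320.1 245.8] (130, -60, -16) [-0.32  0.  ]
top [334.6 225.2] (165, 15, 13) [1.23 0.  ]
top [295.8 207.9] m/l [-0.14 -0.25]
top [318.7 190.9] (130, 114, -16) [-0.51 -1.64]
top [333.2 191.4] (174, 114, -16) [-0.15 -0.68]
top [319.6 273.6] (130, -114, -16) [0.66 0.5 ]
top [336.  273.2] (174, -114, -16) [-0.37  1.39]
scene [357.7 187.2] (0, -8, 8) [1.09 1.74]
scene [366.  190.6] (0, 8, 8) [-0.28  0.59]
scene [346.  209.4] m/l [0.59 0.34]
scene [354.  211.7] m/l [-0.42  0.46]
scene [323.3 243.8] (139, -15, 13) [-0.33 -2.49]
scene [335.5 248.1] (139, 15, 13) [ 0.72 -1.66]
scene [373.3 221. ] m/l [-0.22  0.24]
scene [288.1 230.3] (130, -114, -16) [-0.44 -1.61]
scene [385.9 268.3] (130, 114, -16) [ 0.21 -0.79]
scene [328.5 212.5] (75, -42, 0) [-0.43  2.12]
[3.58664713 3.74079451 2.20036172 0.00888302 1.9662924  0.02413862
 1.64462624 1.70195717 1.48620536 1.34041296]
```

```bash
cat > g.py <<'E'
import numpy as np
from rig import bot
from fit import frame
from scipy.spatial.transform import Rotation as R
O=np.array([589.8,12,235.5]);M=frame(-1.539);TR=np.column_stack([-M[:,0],M[:,1],-M[:,2]])
def rep(t=None):
    s=bot.read_state();r=R.from_quat(s["orientation"]);p=s["eef_pos"]
    print("t",s["time"],"p",p.round(1),"mouth",(M.T@(p-O)).round(1),"F_m",(M.T@s["wrist_force"]).round(1),"gap",round(s["finger_gap"],1),s["gripper_force"],"q",s["qpos"].round(2))
    print("rot units",((r.inv()*R.from_matrix(TR)).as_rotvec()/(np.pi/2)).round(4))
    if t is not None:
        w=O+M@np.array(t,float);d=w-p;print("target",w.round(1),"shift units tool",(r.inv().apply(d)/500).round(4))
E
python3 -c "
from g import *
rep((100,22,150))"
```

```text
t 0.9 p [220.7 503.8 248.3] mouth [-461.5 -353.3 -201.1] F_m [-0.7  0.9 -0.2] gap 85.4 0.0 q [ 1.16  0.09  0.18  1.66 -0.    1.57]
rot units [-0.1563  0.2476  0.7051]
target [ 616.7 -141.2  329.2] shift units tool [-1.2431 -0.8639 -0.1618]
```

Request:
jog_arm(rows=[0, 0, -0.1, 0, 0, 0, 1, 0, 0, -0.1, 0, 0, 0, 1, 0, 0, -0.1, 0, 0, 0, 1, 0, 0, -0.1, 0, 0, 0, 1, 0, 0, -0.1, 0, 0, 0, 1])

```text
time: 1.4
eef_pos: [221.3, 505.4, 472.5]
orientation: [0.205, 0.979, 0.002, 0.0]
wrist_force: [1.1, 1.8, 0.2]
finger_gap: 85.6
gripper_force: 0.0
```

Request:
jog_arm(rows=[-0.0655, -0.0455, 0, 0, 0, 0, 1, -0.0655, -0.0455, 0, 0, 0, 0, 1, -0.0655, -0.0455, 0, 0, 0, 0, 1, -0.0655, -0.0455, 0, 0, 0, 0, 1, -0.0655, -0.0455, 0, 0, 0, 0, 1, -0.0655, -0.0455, 0, 0, 0, 0, 1, -0.0655, -0.0455, 0, 0, 0, 0, 1, -0.0655, -0.0455, 0, 0, 0, 0, 1, -0.0655, -0.0455, 0, 0, 0, 0, 1, -0.0655, -0.0455, 0, 0, 0, 0, 1, -0.0655, -0.0455, 0, 0, 0, 0, 1, -0.0655, -0.0455, 0, 0, 0, 0, 1, -0.0655, -0.0455, 0, 0, 0, 0, 1, -0.0655, -0.0455, 0, 0, 0, 0, 1, -0.0655, -0.0455, 0, 0, 0, 0, 1, -0.0655, -0.0455, 0, 0, 0, 0, 1, -0.0655, -0.0455, 0, 0, 0, 0, 1, -0.0655, -0.0455, 0, 0, 0, 0, 1, -0.0655, -0.0455, 0, 0, 0, 0, 1, 0, 0, 0, 0, 0, 0, 1])

```text
time: 3.4
eef_pos: [576.0, -133.9, 458.1]
orientation: [0.207, 0.978, -0.0, -0.014]
wrist_force: [0.0, 0.0, 1.2]
finger_gap: 85.2
gripper_force: 0.0
```

Request:
jog_arm(rows=[0, 0, 0, -0.0156, 0.0248, 0.0705, 1, 0, 0, 0, -0.0156, 0.0248, 0.0705, 1, 0, 0, 0, -0.0156, 0.0248, 0.0705, 1, 0, 0, 0, -0.0156, 0.0248, 0.0705, 1, 0, 0, 0, -0.0156, 0.0248, 0.0705, 1, 0, 0, 0, -0.0156, 0.0248, 0.0705, 1, 0, 0, 0, -0.0156, 0.0248, 0.0705, 1, 0, 0, 0, -0.0156, 0.0248, 0.0705, 1, 0, 0, 0, -0.0156, 0.0248, 0.0705, 1, 0, 0, 0, -0.0156, 0.0248, 0.0705, 1, 0, 0, 0, 0, 0, 0, 1])

```text
time: 4.5
eef_pos: [602.6, -130.9, 423.9]
orientation: [0.681, 0.703, 0.163, -0.128]
wrist_force: [-0.2, -0.2, -0.4]
finger_gap: 85.3
gripper_force: 0.0
```

```bash
python3 -c "
from g import *
rep((100,22,70))"
```

```text
t 4.5 p [ 602.6 -130.9  423.9] mouth [ 50.2   8.2 231.3] F_m [ 0.3 -0.2 -0.2] gap 85.3 0.0 q [-0.38  0.59  1.14  2.24  0.4   1.13]
rot units [0.0346 0.014  0.0077]
target [ 615.6 -107.5  256.7] shift units tool [-0.0927  0.0088  0.3257]
```

Request:
jog_arm(rows=[-0.015, 0, 0.04, 0, 0, 0, 1, -0.015, 0, 0.04, 0, 0, 0, 1, -0.015, 0, 0.04, 0, 0, 0, 1, -0.015, 0, 0.04, 0, 0, 0, 1, 0, 0, 0, 0.0173, 0.007, 0.0038, 1, 0, 0, 0, 0.0173, 0.007, 0.0038, 1, 0, 0, 0, 0, 0, 0, 1])

```text
time: 5.2
eef_pos: [607.9, -125.5, 337.9]
orientation: [0.677, 0.703, 0.15, -0.156]
wrist_force: [-0.4, -0.1, 0.4]
finger_gap: 85.5
gripper_force: 0.0
```

```bash
python3 -c "
from g import *
rep((100,22,70))"
```

```text
t 5.2 p [ 607.9 -125.5  337.9] mouth [ 81.8  13.7 151.1] F_m [-0.1 -0.4  0.4] gap 85.5 0.0 q [-0.37  0.5   0.81  2.07  0.4   1.12]
rot units [-0.0019  0.0006  0.0036]
target [ 615.6 -107.5  256.7] shift units tool [-0.0364  0.0169  0.1622]
```

Orientation is good. Move to 70 mm above the arm, then look.

Request:
jog_arm(rows=[-0.009, 0.004, 0.04, 0, 0, 0, 1, -0.009, 0.004, 0.04, 0, 0, 0, 1, -0.009, 0.004, 0.04, 0, 0, 0, 1, -0.009, 0.005, 0.042, 0, 0, 0, 1, 0, 0, 0, 0, 0, 0, 1])

```text
time: 5.7
eef_pos: [615.0, -106.9, 255.2]
orientation: [0.678, 0.703, 0.15, -0.156]
wrist_force: [-0.9, 0.1, -0.7]
finger_gap: 85.5
gripper_force: 0.0
```

```bash
python3 - <<'E'
from g import *
import cv2
rep((100,22,-8))
cs=[bot.camera("scene")["pixels"].astype(float) for _ in range(4)]
a=np.clip(np.mean(cs,0)*1.5,0,255).astype(np.uint8)[130:290,270:430,::-1]
cv2.imwrite("pics/s2.png",cv2.resize(a,None,fx=3.7,fy=3.7,interpolation=cv2.INTER_CUBIC))
E
```

```text
t 5.7 p [ 615.  -106.9  255.2] mouth [100.1  21.5  68.4] F_m [ 0.2 -0.9 -0.7] gap 85.5 0.0 q [-0.34  0.42  0.54  1.86  0.4   1.16]
rot units [-0.0024  0.0002  0.0026]
target [614.6 -74.5 186. ] shift units tool [0.0002 0.0017 0.1528]
```

View pics/s2.png

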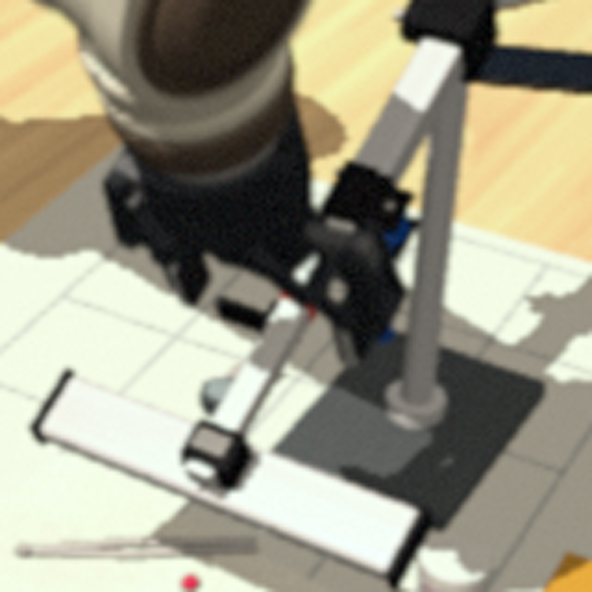

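The fingers straddle the arm (tips at crop (195,300) and (345,360)), ahead of the tab, with the lever clear. I'll check the projected tips against those.

```bash
python3 - <<'E'
from g import *
from fit import proj
for nm,l in {"tip-":(100,-28,64),"tip+":(100,71,64),"tabend":(75,-42,0),"bracketbackR":(139,15,13),"headL":(130,-114,-16)}.items():
    p=proj("scene",O+M@np.array(l,float));print(nm,((p-[270,130]+.5)*3.7).round(0))
E
```

```text
tip- [194. 292.]
tip+ [365. 354.]
tabend [219. 311.]
bracketbackR [249. 429.]
headL [ 70. 363.]
```

Request:
jog_arm(rows=[0, 0, 0.025, 0, 0, 0, 1, 0, 0, 0.025, 0, 0, 0, 1, 0, 0, 0.025, 0, 0, 0, 1, 0, 0, 0.025, 0, 0, 0, 1, 0, 0, 0.025, 0, 0, 0, 1, 0, 0, 0.025, 0, 0, 0, 1, 0, 0, 0, 0, 0, 0, 1])

```text
time: 6.6
eef_pos: [614.2, -76.0, 189.1]
orientation: [0.678, 0.702, 0.15, -0.156]
wrist_force: [-0.0, -0.1, -0.8]
finger_gap: 85.6
gripper_force: 0.0
```

```bash
python3 -c "
from g import *
rep((86,22,-8))"
```

```text
t 6.6 p [614.2 -76.  189.1] mouth [100.   21.6  -4.6] F_m [ 0.4 -0.  -0.7] gap 85.6 0.0 q [-0.3   0.36  0.33  1.69  0.41  1.21]
rot units [-0.0009  0.0003  0.0018]
target [614.2 -61.8 191.9] shift units tool [0.028  0.0008 0.0069]
```

Request:
jog_arm(rows=[0.01, 0, 0.006, 0, 0, 0, 1, 0.01, 0, 0, 0, 0, 0, 1, 0.01, 0, 0, 0, 0, 0, 1, 0.01, 0, 0, 0, 0, 0, 1, 0.01, 0, 0, 0, 0, 0, 1, 0.01, 0, 0, 0, 0, 0, 1, 0, 0, 0, 0, 0, 0, 1])

```text
time: 7.3
eef_pos: [613.3, -47.2, 199.7]
orientation: [0.678, 0.702, 0.15, -0.155]
wrist_force: [0.1, -2.8, 0.5]
finger_gap: 85.5
gripper_force: 0.8
```

```bash
cat > trk.py <<'E'
from g import *
import cv2
from fit import proj
def trk():
    for n,pts in {"scene":[("L",(152,-112,-16)),("R",(152,112,-16)),("B",(152,0,13))],"top":[("L",(152,-112,-16)),("R",(152,112,-16))]}.items():
        ref=np.load(n+"avg.npz")["pixels"].mean(2).astype(np.float32)
        im=np.mean([bot.camera(n)["pixels"].astype(float) for _ in range(3)],0).mean(2).astype(np.float32)
        for k,l in pts:
            l=np.array(l,float);u,v=proj(n,O+M@l).round().astype(int);h=9
            t=ref[v-h:v+h+1,u-h:u+h+1];best=[]
            for d in np.arange(0,70,.5):
                q=proj(n,O+M@(l-[d,0,0]))-proj(n,O+M@l)+[u,v]
                p=cv2.getRectSubPix(im,(2*h+1,2*h+1),tuple(map(float,q)))
                best.append(cv2.matchTemplate(p,t,cv2.TM_CCOEFF_NORMED)[0,0])
            i=int(np.argmax(best));print(n,k,"d=",i*.5,round(best[i],3))
rep();trk()
E
python3 trk.py
```

```text
t 7.3 p [613.3 -47.2 199.7] mouth [69.4 21.7 -7.1] F_m [2.3 0.  1.7] gap 85.5 0.7538830675184727 q [-0.25  0.33  0.32  1.69  0.42  1.25]
rot units [-0.0004  0.0003  0.002 ]
scene L d= 16.5 0.994
scene R d= 5.5 0.854
scene B d= 16.0 0.957
top L d= 42.0 0.11
top R d= 44.0 0.47
```

Contact was at nominal x ≈ 85.7, as predicted, and the arm moves with the finger. Push the remaining ~38 mm.

Request:
jog_arm(rows=[0.01, 0, 0, 0, 0, 0, 1, 0.01, 0, 0, 0, 0, 0, 1, 0.01, 0, 0, 0, 0, 0, 1, 0.01, 0, 0, 0, 0, 0, 1, 0.01, 0, 0, 0, 0, 0, 1, 0.01, 0, 0, 0, 0, 0, 1, 0.01, 0, 0, 0, 0, 0, 1, 0.0065, 0, 0, 0, 0, 0, 1, 0, 0, 0, 0, 0, 0, 1])

```text
time: 8.5
eef_pos: [612.2, -12.6, 215.8]
orientation: [0.678, 0.702, 0.151, -0.155]
wrist_force: [1.0, -1.4, -1.1]
finger_gap: 85.1
gripper_force: 0.8
```

```bash
python3 trk.py; python3 - <<'E'
from g import *
import cv2
a=np.clip(np.mean([bot.camera("scene")["pixels"].astype(float) for _ in range(4)],0)*1.7,0,255).astype(np.uint8)[165:265,290:410,::-1]
cv2.imwrite("pics/s3.png",cv2.resize(a,None,fx=6,fy=6,interpolation=cv2.INTER_CUBIC))
E
```

```text
t 8.5 p [612.2 -12.6 215.8] mouth [31.3 21.6 -7.2] F_m [ 1.7  0.9 -0.4] gap 85.1 0.7542228698730469 q [-0.2   0.3   0.31  1.69  0.42  1.31]
rot units [-0.0004  0.0002  0.0019]
scene L d= 54.5 0.986
scene R d= 48.5 0.677
scene B d= 54.0 0.938
top L d= 69.5 0.099
top R d= 35.0 0.285
```

View pics/s3.png

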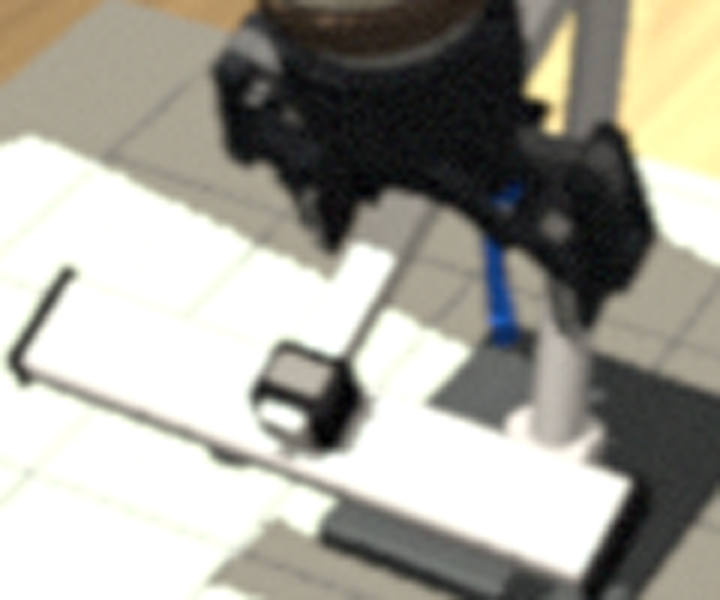

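d ≈ 54.3 mm, so the arm is at its mark; the lever is still open, with its tip at (505,335) and clear of the right finger. Shift sideways, then close in steps while keeping the tab finger in place.

Request:
jog_arm(rows=[0, 0.006, 0, 0, 0, 0, 1, 0, 0.006, 0, 0, 0, 0, 1, 0, 0.006, 0, 0, 0, 0, 1, 0, -0.00425, 0, 0, 0, 0, 0.9, 0, -0.00425, 0, 0, 0, 0, 0.8, 0, -0.00425, 0, 0, 0, 0, 0.7, 0, -0.00425, 0, 0, 0, 0, 0.6, 0, 0, 0, 0, 0, 0, 0.6, 0, 0, 0, 0, 0, 0, 0.6])

```text
time: 9.9
eef_pos: [612.3, -13.1, 215.4]
orientation: [0.678, 0.702, 0.15, -0.156]
wrist_force: [-1.0, -2.7, -0.6]
finger_gap: 68.4
gripper_force: 1.0
```

```bash
python3 trk.py
```

```text
t 9.9 p [612.3 -13.1 215.4] mouth [31.9 21.7 -7.3] F_m [ 2.7 -1.   0.5] gap 68.4 0.9537844732403755 q [-0.2   0.31  0.32  1.69  0.42  1.31]
rot units [-0.0008  0.0002  0.0013]
scene L d= 54.0 0.985
scene R d= 48.5 0.677
scene B d= 54.0 0.939
top L d= 69.5 0.061
top R d= 35.0 0.268
```

Request:
jog_arm(rows=[0, -0.00425, 0, 0, 0, 0, 0.5, 0, -0.00425, 0, 0, 0, 0, 0.4, 0, -0.00425, 0, 0, 0, 0, 0.3, 0, -0.00425, 0, 0, 0, 0, 0.2, 0, -0.00425, 0, 0, 0, 0, 0.1, 0, -0.00425, 0, 0, 0, 0, 0, 0, 0, 0, 0, 0, 0, 0, 0, 0, 0, 0, 0, 0, 0])

```text
time: 11.0
eef_pos: [599.7, -13.4, 215.4]
orientation: [0.678, 0.702, 0.15, -0.156]
wrist_force: [1.0, 0.2, -0.1]
finger_gap: 42.6
gripper_force: 0.3
```

```bash
python3 trk.py
```

```text
t 11.0 p [599.7 -13.4 215.4] mouth [31.8  9.1 -7.4] F_m [-0.1  1.  -0.2] gap 42.6 0.2965870010666549 q [-0.21  0.27  0.28  1.68  0.42  1.31]
rot units [-0.0007  0.0001  0.0015]
scene L d= 54.5 0.985
scene R d= 52.5 0.675
scene B d= 54.0 0.936
top L d= 69.5 0.1
top R d= 69.5 0.172
```

Request:
jog_arm(rows=[0, -0.003, 0, 0, 0, 0, -0.1, 0, -0.003, 0, 0, 0, 0, -0.2, 0, -0.003, 0, 0, 0, 0, -0.3, 0, 0, 0, 0, 0, 0, -0.3, 0, 0, 0, 0, 0, 0, -0.3])

```text
time: 11.8
eef_pos: [595.2, -13.6, 215.3]
orientation: [0.678, 0.702, 0.15, -0.156]
wrist_force: [1.3, 0.2, 0.4]
finger_gap: 29.6
gripper_force: 0.5
```

```bash
python3 trk.py
```

```text
t 11.8 p [595.2 -13.6 215.3] mouth [31.9  4.6 -7.4] F_m [-0.4  1.3  0.3] gap 29.6 0.4547122568328632 q [-0.21  0.26  0.26  1.68  0.42  1.3 ]
rot units [-0.0008  0.0002  0.0014]
scene L d= 54.5 0.985
scene R d= 48.5 0.679
scene B d= 54.0 0.936
top L d= 69.5 0.073
top R d= 69.5 0.1
```

Request:
jog_arm(rows=[0, 0, 0, 0, 0, 0, -0.36, 0, 0, 0, 0, 0, 0, -0.36, 0, 0, 0, 0, 0, 0, -0.36])

```text
time: 12.4
eef_pos: [595.3, -13.7, 215.3]
orientation: [0.678, 0.702, 0.15, -0.156]
wrist_force: [-0.4, 0.0, 0.7]
finger_gap: 27.4
gripper_force: 1.4
```

```bash
python3 trk.py
```

```text
t 12.4 p [595.3 -13.7 215.3] mouth [32.   4.7 -7.4] F_m [-0.3 -0.4  0.6] gap 27.4 1.4377722093718148 q [-0.21  0.26  0.26  1.68  0.42  1.3 ]
rot units [-0.0008  0.0003  0.0015]
scene L d= 54.5 0.985
scene R d= 52.5 0.678
scene B d= 54.0 0.935
top L d= 69.0 0.123
top R d= 69.5 0.097
```

Request:
jog_arm(rows=[0, 0, 0, 0, 0, 0, -0.4, 0, 0, 0, 0, 0, 0, -0.4, 0, 0, 0, 0, 0, 0, -0.43, 0, 0, 0, 0, 0, 0, -0.43])

```text
time: 13.1
eef_pos: [594.0, -13.7, 215.4]
orientation: [0.679, 0.702, 0.149, -0.156]
wrist_force: [-9.8, -1.9, 2.2]
finger_gap: 24.6
gripper_force: 9.8
```

```bash
python3 trk.py
```

```text
t 13.1 p [594.  -13.7 215.4] mouth [31.9  3.4 -7.3] F_m [ 0.5 -9.9  2.7] gap 24.6 9.830342531204224 q [-0.21  0.26  0.26  1.69  0.42  1.3 ]
rot units [-0.0023  0.0003  0.0006]
scene L d= 54.5 0.986
scene R d= 48.5 0.678
scene B d= 54.5 0.935
top L d= 69.5 0.086
top R d= 69.5 0.089
```

Request:
jog_arm(rows=[0, -0.0015, 0, 0, 0, 0, -0.43, 0, -0.0015, 0, 0, 0, 0, -0.43, 0, 0, 0, 0, 0, 0, -0.43])

```text
time: 13.7
eef_pos: [593.9, -13.7, 215.4]
orientation: [0.678, 0.702, 0.15, -0.155]
wrist_force: [-1.5, -0.7, 0.9]
finger_gap: 24.8
gripper_force: 7.4
```

```bash
python3 trk.py|head -3
```

```text
t 13.7 p [593.9 -13.7 215.4] mouth [31.9  3.3 -7.3] F_m [ 0.2 -1.5  1.2] gap 24.8 7.402005717158318 q [-0.21  0.26  0.26  1.68  0.42  1.3 ]
rot units [-0.0004  0.0002  0.0015]
scene L d= 54.5 0.985
```

Request:
jog_arm(rows=[0, 0, 0, 0, 0, 0, -0.46, 0, 0, 0, 0, 0, 0, -0.48, 0, 0, 0, 0, 0, 0, -0.48, 0, 0, 0, 0, 0, 0, -0.48, 0, 0, 0, 0, 0, 0, -0.48])

```text
time: 14.5
eef_pos: [593.3, -13.7, 215.6]
orientation: [0.679, 0.702, 0.15, -0.156]
wrist_force: [-6.6, -0.6, 5.0]
finger_gap: 22.7
gripper_force: 29.4
```

```bash
python3 - <<'E'
from trk import *
a=np.clip(np.mean([bot.camera("scene")["pixels"].astype(float) for _ in range(4)],0)*2,0,255).astype(np.uint8)[165:265,290:410,::-1]
cv2.imwrite("pics/s4.png",cv2.resize(a,None,fx=6,fy=6,interpolation=cv2.INTER_CUBIC))
E
```

```text
t 14.5 p [593.3 -13.7 215.6] mouth [31.8  2.7 -7.1] F_m [-1.8 -6.6  4.7] gap 22.7 29.384855031967163 q [-0.21  0.26  0.26  1.68  0.42  1.3 ]
rot units [-0.0012  0.0002  0.0011]
scene L d= 54.5 0.985
scene R d= 48.5 0.68
scene B d= 54.5 0.936
top L d= 65.5 0.106
top R d= 69.5 0.072
```

View pics/s4.png

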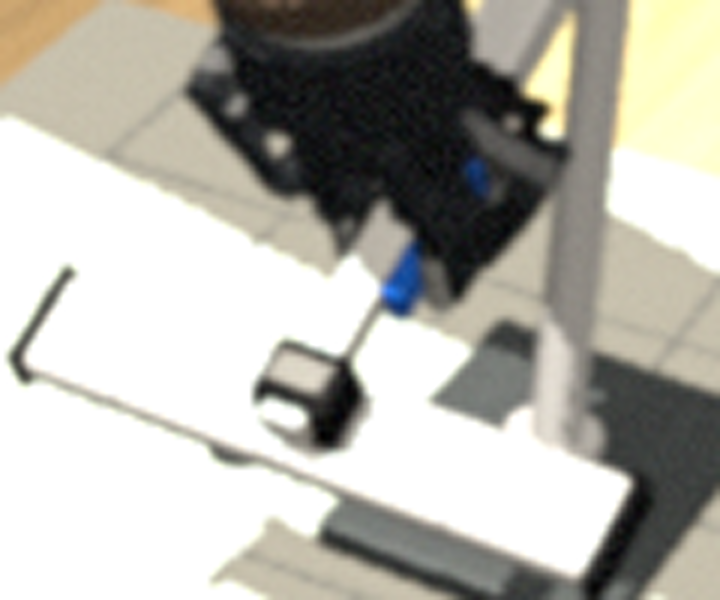

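The lever tip (405,275) lies along the arm, both are squeezed with about 29 N, and the arm is still at d ≈ 54.5 mm. Handing in.

```bash
python3 -c "
from rig import bot
print(bot.job_done())"
```

```text
the job is handed in; nothing more can be done
None
```

The job is handed in at about 15 s; no verdict came back. The arm was pushed in about 54.5 mm against a mark measured at about 54.7 mm (the band itself was hidden by the gripper), and the lever was shut and held with the arm at about 29 N. No bystander was deliberately touched, but I did not re-measure them.

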